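# Sweep the loose nuts into the parts pan

## Task

Sweep the three loose hexagonal nuts along the bench with the fingertips, over the sloping lip and all the way into the open-sided sheet-metal parts pan. Only push them: do not pick any of them up. Leave the tape measure, the roll of black tape and the bolt where they are.

Things in the scene. Friction and masses are not known exactly. Their poses are not given: they have to be found in the camera images.
- pan: fixed parts pan of sheet steel: floor 130 mm (x) by 200 mm (y), 2 mm thick; walls 3 mm thick, 33 mm high on three sides; its own -x side is open, facing roughly to the robot's right. Origin: centre of the underside. Lip slopes up from the bench at x=-0.081 to the floor's edge at x=-0.065; inner faces: back wall x=0.062, side walls y=+-0.097. Screw tabs 5 mm high outside the back
- nut_a: hexagonal steel nut M20 lying flat on the bench, 34 mm across, 16 mm high, 40 to 85 g; origin at the centre of its underside, z up; slides freely on the bench
- nut_b: hexagonal steel nut M20 lying flat on the bench, 34 mm across, 16 mm high, 40 to 85 g; origin at the centre of its underside, z up; slides freely on the bench
- nut_c: hexagonal steel nut M20 lying flat on the bench, 34 mm across, 16 mm high, 40 to 85 g; origin at the centre of its underside, z up; slides freely on the bench
- pocket_tape: tape measure in a yellow case with a black patch, 71 by 76 mm, 37 mm high, lying on the bench, loose; origin at the centre of its underside. To be left where it is. (The desk lamp's shade hangs 0.48 m above the bench at x 0.56 to 0.71, y -0.39 to -0.19: keep the wrist clear of it when crossing from the right)
- tape_roll: roll of black tape, 52 mm across and 19 mm high, lying flat on the bench, loose; origin at the centre of its underside. To be left where it is. (The closed bench vice at the left front, x up to 0.42, y 0.12 to 0.26, is 0.14 m high: keep the arm clear of it)
- long_bolt: hexagon-headed steel bolt lying on the bench, 70 mm long, head 20 mm across, loose; origin on the bench under its middle. To be left where it is

How it is judged:
By the outcome, as a careful person would: the job done as asked, in the order asked, and still so for the second after the job is handed in, with the robot touching nothing.
It also fails if it takes over 72 s, if anything falls off the work surface, if the arm or the gripper's body presses on something with over 40 N, if the wrist force passes 120 N, or if a joint passes its speed limit or range.

## Robot

A 6-joint arm with a two-finger parallel gripper is mounted at the origin on a cart in front of the work surface, level with it; the furniture and walls round the work are solid. World frame = base frame: x ahead of the robot, y to its left, z up, the work surface at z = 0. Lengths are in m, angles in degrees, forces in N, time in s.
With the tool pointing down it reaches from about 0.35 to 0.875 m from the base axis. Payload 4.2 kg.
Tool frame: the origin (TCP) lies where the fingers leave the gripper's body, on its centre line; the fingertips stand 70 mm ahead of it and the grasp point (between the pads) lies 51 mm ahead of it; z points along the fingers, y is the direction in which the jaws open and shut (so a half turn about z gives the same grasp; the last joint's range is limited). The gripper opens to 87 mm and grips with 3 to 60 N. Pads are 19 mm wide; open, the fingers measure 117 mm over their backs; the gripper's body (75 mm by 190 mm) begins 51 mm behind the grasp point.
Start: joints at [87.812, 22.042, 0.453, 0, -68.411, -14.817], TCP at [0.183, 0.598, 0.292] pointing down, gripper open.
Joint ranges: [-179.83, 179.83], [-69.29, 118.12], [-61.27, 80.66], [-181.25, 117.63], [-171.15, -9.14], [-177.46, 177.46]. Speed limits (degrees/s): [159.86, 159.86, 180, 180, 180, 180].

## Interface

Orientations are given as a 3x3 rotation matrix whose columns are the frame's x, y, z axes.
In Python, from station import sense, cams, job gives the robot as it stands. The module is installed in compiled form; this text tells all that it offers.
- The arm moves only by the shell command python3 -m handwheel 'ROWS'. ROWS is JSON, a list of rows, each a list of 5 numbers: the shift along the tool's x, y, z in cm, then the turn about the tool's z in degrees, then the opening, from 0 (shut) to 1 (fully open). A call has 1 to 10 rows; each row shifts and turns the commanded pose from where the row before left it, along the tool's axes as they then stand; what a row does not reach is not made up. A row lasts 1/8 s, in which the tool goes at most 62.5 mm and 10.7 degrees, less where a joint would pass 70% of its speed; a pose out of reach is approached as far as the arm can. A call with a gripper value outside its range is refused whole. The fingers move at their own pace and stop on an object; the grip force is fixed at half the most. Time passes only in rows, so rows that do not move let the fingers close. It gives the time, the measured TCP pose, the force and the opening at its end, in the units of the state.
- sense(): the state, without advancing time (a new reading comes with each control period).
- cams.capture(name): name is "scene" or "top" or "wrist"; returns the picture (480x640x3 uint8, red, green, blue); there is no depth.
- cams.camera_params(name): a dict with "fx", "fy", "cx", "cy" (pixels), "origin" and "rotation" of the camera in the world. Camera axes: x right, y down, z forward; pixel columns grow to the right and rows downward; lengths in m; the calibration is good to about 2 mm. The wrist camera is an equidistant fisheye: a pixel r from the principal point sees the ray r / f radians off the axis. A picture is of the moment at which its call begins: read the wrist's pose just before it. camera_params takes no time and is no camera call; for the wrist camera it gives the pose at the moment of the call.
- job.finish_job(): hands the job in, once; it reports no verdict.
The state is a dict: "time_s": time; "joints": joint angles; "joint_velocities": joint speeds; "effort": joint torques, N m; "tcp_pos": TCP position; "ee_rot": TCP orientation; "wrist_force": force on the tool from outside, world axes, zero at the start; "moment": the same for the moment, N m; "gripper_width": opening from 0.0 (shut) to 1.0 (fully open).
Only numpy, scipy, OpenCV 4.12 (cv2) and the standard library are available. Lean on these libraries where they do the work, as an engineer would, in place of code of your own. Each camera call takes 0.05 s, during which the arm holds its last target. There are 200 camera calls.

## Working session

There is one attempt and no reset: what is moved stays moved. The work goes in short steps, Python scripts to look and compute and a shell command to move; the robot and the scene stay as the last step left them, time stands still between calls to the robot, and variables do not carry over. Pictures are saved under pics/ and viewed, about 8 in all and at most 12, crops included, and the job is handed in when it is done.

```bash
mkdir -p pics
python3 - <<'E'
from station import sense,cams
import cv2
s=sense();print(s['time_s'],s['tcp_pos'],s['ee_rot'],s['gripper_width'])
for n in("top","scene"):
    im=cams.capture(n);cv2.imwrite(f"pics/{n}0.png",im[...,::-1]);print(cams.camera_params(n))
E
```

```text
0.0 [0.1826231  0.59725355 0.29114145] [[ 9.56227643e-01 -2.92623262e-01 -5.66330022e-04]
 [-2.92623799e-01 -9.56225275e-01 -2.12975102e-03]
 [ 8.16756098e-05  2.20224844e-03 -9.99997572e-01]] 1.0026402988331269
{'fx': 544.380133449189, 'fy': 544.380133449189, 'cx': 328.1451324209865, 'cy': 239.30490209225763, 'origin': array([ 0.37473914, -0.01325785,  1.1630221 ]), 'rotation': array([[-0.02675717, -0.98821909,  0.15068871],
       [-0.99962147,  0.02741607,  0.00229635],
       [-0.00640059, -0.15057023, -0.9885786 ]])}
{'fx': 567.7278332760307, 'fy': 567.7278332760307, 'cx': 307.72172014922864, 'cy': 234.58478272475898, 'origin': array([-0.1547228 , -0.44251708,  0.55286639]), 'rotation': array([[ 0.50568352, -0.45255594,  0.73449118],
       [-0.86248736, -0.24546456,  0.44256378],
       [-0.01999331, -0.85728657, -0.51445116]])}
```

View pics/top0.png

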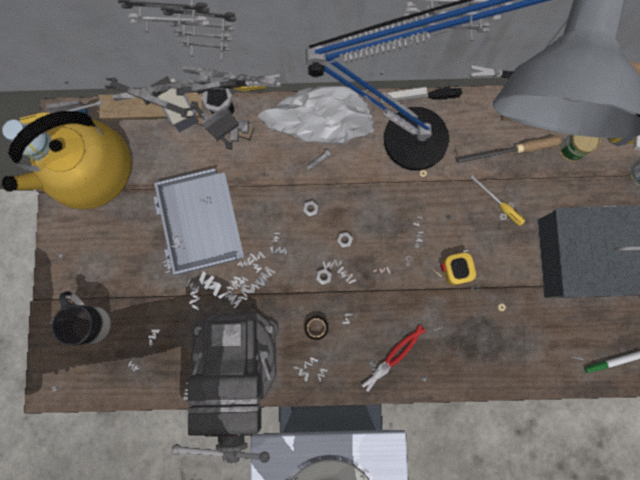

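View pics/scene0.png

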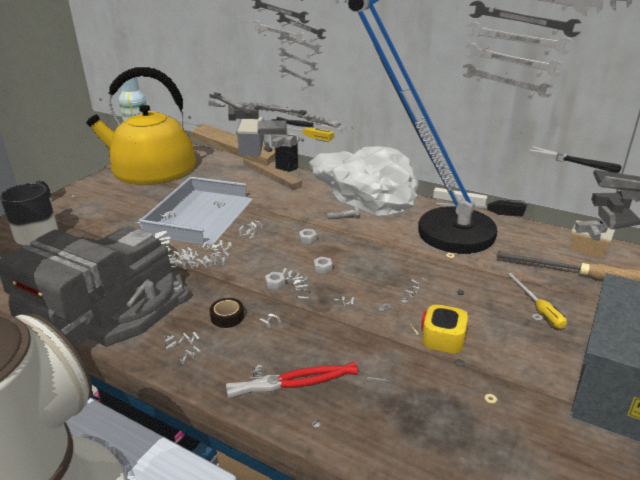

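```bash
cat > h.py <<'E'
import numpy as np,cv2
from station import sense,cams
def ray(n,uv,z,p=None):
    p=p or cams.camera_params(n);d=p['rotation']@[(uv[0]-p['cx'])/p['fx'],(uv[1]-p['cy'])/p['fy'],1]
    o=np.array(p['origin']);return (o+d*(z-o[2])/d[2])[:2]
def proj(n,P):
    p=cams.camera_params(n);c=p['rotation'].T@(np.array(P)-p['origin']);return np.array([p['fx']*c[0]/c[2]+p['cx'],p['fy']*c[1]/c[2]+p['cy']])
E
python3 - <<'E'
from h import *
for nm,t,s in(("n1",(311,208),(308.5,236)),("n2",(345,240),(323,264)),("n3",(324,276),(276,280)),("roll",(316,327),(227,312))):print(nm,ray("top",t,.012).round(3),ray("scene",s,.012).round(3))
for nm,t,z in(("bolt",(318,159),.01),("tape",(460,268),.03),("kettle",(90,165),.1),("mug",(80,322),.08)):print(nm,ray("top",t,z).round(3))
for t in((156,182),(225,170),(242,258),(174,274)):print(t,ray("top",t,.033).round(3),ray("top",t,.0).round(3))
im=cv2.imread("pics/top0.png")[130:350,140:360];im=cv2.resize(im,None,fx=2.7,fy=2.7,interpolation=cv2.INTER_CUBIC);cv2.imwrite("pics/c0.png",im)
E
```

```text
n1 [0.62  0.025] [0.614 0.019]
n2 [ 0.548 -0.047] [ 0.546 -0.049]
n3 [0.472 0.   ] [ 0.468 -0.005]
roll [0.366 0.02 ] [0.362 0.015]
bolt [0.729 0.007]
tape [ 0.479 -0.284]
kettle [0.702 0.467]
mug [0.388 0.483]
(156, 182) [0.681 0.354] [0.69  0.365]
(225, 170) [0.703 0.206] [0.713 0.213]
(242, 258) [0.512 0.17 ] [0.516 0.176]
(174, 274) [0.483 0.312] [0.486 0.322]
```

View pics/c0.png

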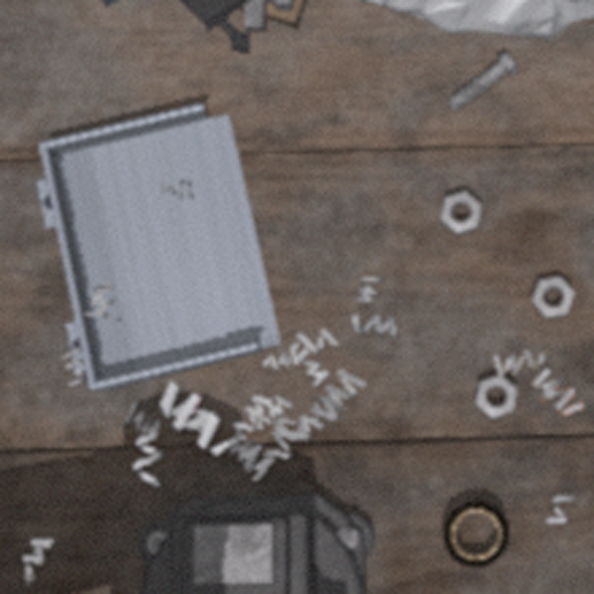

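The crop shows the pan's back wall running from (42,147) to (92,387) and its lip edge from (231,117) to (278,345). The nuts are at (461,212), (553,297) and (497,396). The two views agree to within about 6 mm, and the measured back wall is 197 mm against the given 200 mm. The pan centre comes out near (0.595, 0.270), with its x axis along (-.213, .977). First I'll turn the tool and set the fingers.

```bash
cat >> h.py <<'E'
def to(*pts):
    """deltas in tool axes (cm) for a chain of TCP targets, from the measured pose"""
    s=sense();p=np.array(s['tcp_pos']);R=np.array(s['ee_rot'])
    print('t',round(s['time_s'],2),'p',p.round(4),'head',np.degrees(np.arctan2(R[1,0],R[0,0])).round(1),'F',np.round(s['wrist_force'],1),'g',round(s['gripper_width'],2))
    for q in pts:
        q=np.array(q);print(q,(R.T@(q-p)*100).round(2));p=q
E
python3 -m handwheel '[[0,0,0,9.75,0.2],[0,0,0,9.75,0.2],[0,0,0,9.75,0.2],[0,0,0,9.75,0.2],[0,0,0,9.75,0.2],[0,0,0,9.75,0.2],[0,0,0,9.75,0.2],[0,0,0,9.75,0.2],[0,0,0,0,0.2]]'
python3 -c "
from h import *
to((.612,-.045,.291),(.612,-.045,.078))"
```

```text
time_s: 1.23
tcp_pos: [0.1827, 0.5975, 0.2917]
ee_rot: [[-0.085, -0.996, -0.0], [-0.996, 0.085, -0.001], [0.001, 0.0, -1.0]]
wrist_force: [0.7, -0.6, 0.3]
gripper_width: 0.204
t 1.23 p [0.1827 0.5975 0.2917] head -94.9 F [ 0.7 -0.6  0.3] g 0.2
[ 0.612 -0.045  0.291] [ 60.35 -48.26   0.13]
[ 0.612 -0.045  0.078] [-2.00e-02 -0.00e+00  2.13e+01]
```

```bash
python3 -m handwheel '[[3,-2.4,0,0,0.2],[3,-2.4,0,0,0.2],[3,-2.4,0,0,0.2],[3,-2.4,0,0,0.2],[3,-2.4,0,0,0.2],[3,-2.4,0,0,0.2],[3,-2.4,0,0,0.2],[3,-2.4,0,0,0.2],[3,-2.4,0,0,0.2],[3,-2.4,0,0,0.2]]'
python3 -m handwheel '[[3,-2.4,0,0,0.2],[3,-2.4,0,0,0.2],[3,-2.4,0,0,0.2],[3,-2.4,0,0,0.2],[3,-2.4,0,0,0.2],[3,-2.4,0,0,0.2],[3,-2.4,0,0,0.2],[3,-2.4,0,0,0.2],[3,-2.4,0,0,0.2],[3,-2.4,0,0,0.2]]'
python3 -m handwheel '[[0.3,0,2,0,0.2],[0,0,4,0,0.2],[0,0,4,0,0.2],[0,0,4,0,0.2],[0,0,3,0,0.2],[0,0,0,0,0.2]]'
python3 -c "
from h import *
to((.612,-.045,.077),(.639,.25,.077))
im=cams.capture('scene');cv2.imwrite('pics/s1.png',im[150:390,140:460,::-1].repeat(2,0).repeat(2,1))"
```

```text
time_s: 2.48
tcp_pos: [0.3961, 0.2767, 0.2922]
ee_rot: [[-0.084, -0.996, -0.0], [-0.996, 0.084, 0.0], [-0.0, 0.0, -1.0]]
wrist_force: [0.1, 0.9, 0.4]
gripper_width: 0.201
time_s: 3.72
tcp_pos: [0.6091, -0.0431, 0.292]
ee_rot: [[-0.084, -0.996, -0.0], [-0.996, 0.084, 0.0], [0.0, 0.0, -1.0]]
wrist_force: [-0.8, 0.3, 0.8]
gripper_width: 0.199
time_s: 4.47
tcp_pos: [0.6067, -0.0452, 0.1196]
ee_rot: [[-0.085, -0.996, -0.006], [-0.996, 0.085, -0.001], [0.001, 0.006, -1.0]]
wrist_force: [-1.0, 0.2, 0.1]
gripper_width: 0.199
t 4.47 p [ 0.6067 -0.0452  0.1196] head -94.9 F [-1.   0.2  0.1] g 0.2
[ 0.612 -0.045  0.077] [-0.07 -0.56  4.25]
[0.639 0.25  0.077] [-29.62  -0.17  -0.04]
```

View pics/s1.png

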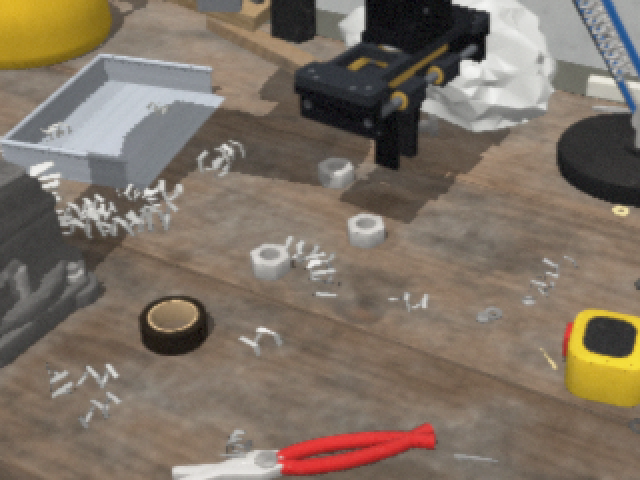

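```bash
python3 -m handwheel '[[0,-0.7,2,0,0.2],[0,0,2.2,0,0.2],[0,0,0,0,0.2]]'
python3 -m handwheel '[[-1,0,0,0,0.2],[-1.5,0,0,0,0.2],[-1.5,0,0,0,0.2],[-1.5,0,0,0,0.2],[-1.5,0,0,0,0.2],[-1.5,0,0,0,0.2],[-1.5,0,0,0,0.2]]'
python3 -c "
from h import *
to((.635,.24,.077))
im=cams.capture('scene');cv2.imwrite('pics/s2.png',im[150:390,140:460,::-1].repeat(2,0).repeat(2,1))"
```

```text
time_s: 4.9
tcp_pos: [0.6148, -0.0457, 0.0789]
ee_rot: [[-0.087, -0.996, -0.003], [-0.996, 0.087, -0.0], [0.0, 0.003, -1.0]]
wrist_force: [0.0, -0.2, -0.9]
gripper_width: 0.202
time_s: 5.78
tcp_pos: [0.6241, 0.0552, 0.0802]
ee_rot: [[-0.087, -0.996, -0.0], [-0.996, 0.087, -0.0], [0.0, 0.0, -1.0]]
wrist_force: [-0.0, -0.1, -0.5]
gripper_width: 0.2
t 5.78 p [0.6241 0.0552 0.0802] head -95.0 F [-0.  -0.1 -0.5] g 0.2
[0.635 0.24  0.077] [-18.51   0.52   0.32]
```

View pics/s2.png

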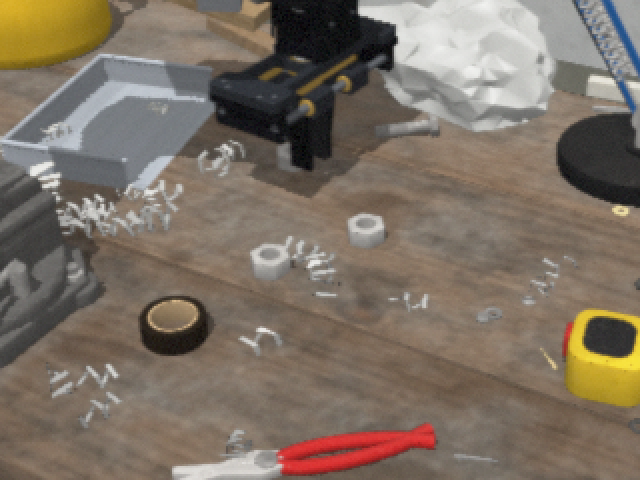

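The nut is cradled ahead of the fingers and sliding. I'll carry on over the lip.

```bash
python3 -m handwheel '[[-1.5,0,0.15,0,0.2],[-1.5,0.1,0.15,0,0.2],[-2,0.1,0,0,0.2],[-2,0.1,0,0,0.2],[-2,0.1,0,0,0.2],[-2,0,0,0,0.2],[-2,0,0,0,0.2],[-2,0,0,0,0.2],[-2,0,0,0,0.2],[-1.5,0,0,0,0.2]]'
python3 -m handwheel '[[0,0,0,0,0.2],[1,0,-1,0,0.2],[1,0,-4,0,0.2],[4,0,-4,0,0.2],[5,0,0,0,0.2],[5,0,0,0,0.2],[5,0,0,0,0.2],[5,0,0,0,0.2],[0,0,0,0,0.2]]'
python3 -c "
from h import *
to((.533,-.115,.16),(.533,-.115,.077))
im=cams.capture('top');cv2.imwrite('pics/t3.png',cv2.resize(im[130:350,140:390,::-1],None,fx=2.5,fy=2.5))"
```

```text
time_s: 7.08
tcp_pos: [0.6363, 0.2402, 0.0772]
ee_rot: [[-0.087, -0.996, 0.0], [-0.996, 0.087, 0.0], [-0.0, -0.0, -1.0]]
wrist_force: [-0.4, -0.0, -0.1]
gripper_width: 0.198
time_s: 8.2
tcp_pos: [0.6122, -0.0247, 0.1681]
ee_rot: [[-0.094, -0.996, -0.0], [-0.996, 0.094, -0.0], [0.0, 0.0, -1.0]]
wrist_force: [0.1, 0.1, -0.2]
gripper_width: 0.198
t 8.2 p [ 0.6122 -0.0247  0.1681] head -95.4 F [ 0.1  0.1 -0.2] g 0.2
[ 0.533 -0.115  0.16 ] [9.73 7.04 0.81]
[ 0.533 -0.115  0.077] [-0.  -0.   8.3]
```

View pics/t3.png

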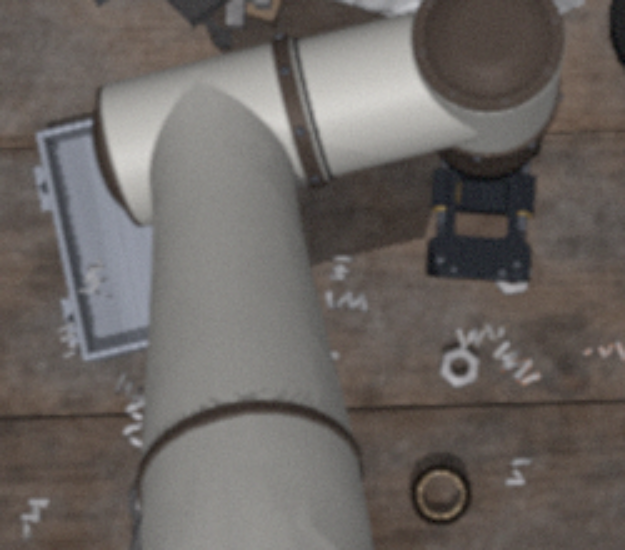

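The arm hides the pan in the top view; n3 at crop (460,367) and the tape roll are unmoved. I'll position behind n2, with push heading about 81°.

```bash
python3 -m handwheel '[[3,2.2,0,0,0.2],[3,2.2,0,0,0.2],[2.7,2.0,0,0,0.2],[0,0,0,4,0.2],[0,0,4,0,0.2],[0,0,2,0,0.2],[0,0,0,0,0.2]]'
python3 -c "
from h import *
to((.538,-.105,.077),(.588,.235,.077))
im=cams.capture('scene');cv2.imwrite('pics/s4.png',im[150:390,140:460,::-1].repeat(2,0).repeat(2,1))"
```

```text
time_s: 9.12
tcp_pos: [0.5413, -0.1009, 0.1062]
ee_rot: [[-0.156, -0.988, -0.003], [-0.988, 0.156, -0.0], [0.001, 0.003, -1.0]]
wrist_force: [0.8, -0.3, 0.3]
gripper_width: 0.198
t 9.12 p [ 0.5413 -0.1009  0.1062] head -99.0 F [ 0.8 -0.3  0.3] g 0.2
[ 0.538 -0.105  0.077] [0.45 0.26 2.93]
[0.588 0.235 0.077] [-3.436e+01  3.600e-01 -2.000e-02]
```

View pics/s4.png

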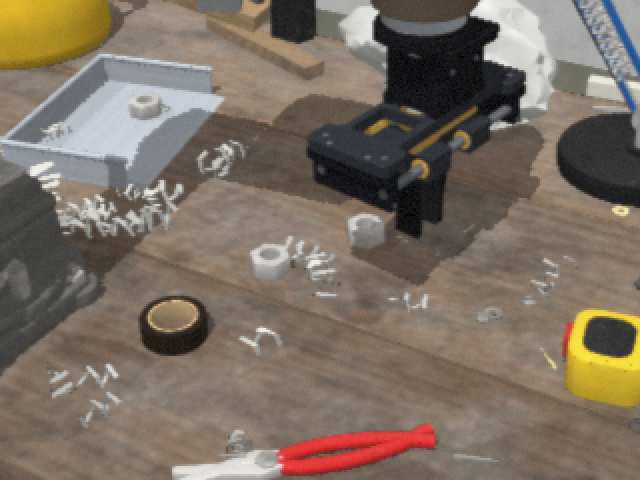

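The first nut lies in the pan at crop (145,105), and n2 at (366,230) is just ahead of the fingers. Next I'll lower and push.

```bash
python3 -m handwheel '[[0.4,0.2,1.5,0,0.2],[0,0,1.4,0,0.2],[0,0,0,0,0.2],[-1,0,0,0,0.2],[-1.5,0,0,0,0.2],[-1.5,0,0,0,0.2],[-1.5,0,0,0,0.2],[-1.5,0,0,0,0.2],[-1.5,0,0,0,0.2],[-1.5,0,0,0,0.2]]'
python3 -m handwheel '[[-2,0,0,0,0.2],[-2,0,0,0,0.2],[-2,0,0,0,0.2],[-2,0,0,0,0.2],[-2,0,0,0,0.2],[-2,0,0,0,0.2],[-2,0,0,0,0.2]]'
python3 -c "
from h import *
to((.588,.23,.077))
im=cams.capture('scene');cv2.imwrite('pics/s5.png',im[150:390,140:460,::-1].repeat(2,0).repeat(2,1))"
```

```text
time_s: 10.42
tcp_pos: [0.5553, -0.0052, 0.0783]
ee_rot: [[-0.156, -0.988, -0.0], [-0.988, 0.156, -0.0], [0.0, 0.0, -1.0]]
wrist_force: [-0.0, -1.0, 0.4]
gripper_width: 0.199
time_s: 11.3
tcp_pos: [0.5773, 0.1334, 0.0782]
ee_rot: [[-0.157, -0.988, -0.0], [-0.988, 0.157, -0.0], [0.0, 0.0, -1.0]]
wrist_force: [-1.0, -0.3, -0.6]
gripper_width: 0.197
t 11.3 p [0.5773 0.1334 0.0782] head -99.0 F [-1.  -0.3 -0.6] g 0.2
[0.588 0.23  0.077] [-9.71  0.45  0.12]
```

View pics/s5.png

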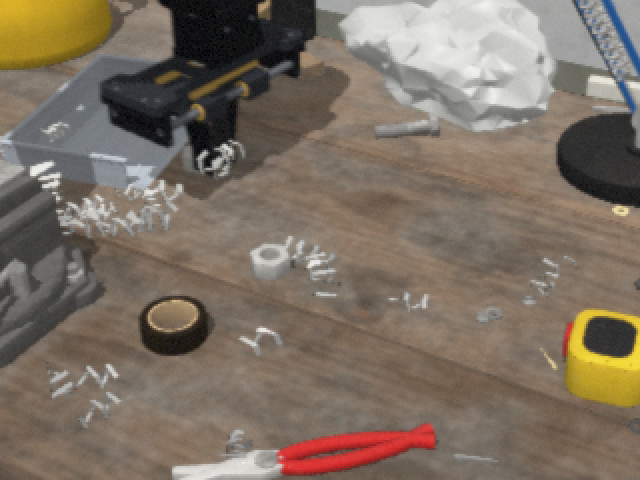

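```bash
python3 -m handwheel '[[-2,0.1,0,0,0.2],[-2,0.1,0,0,0.2],[-2,0,0,0,0.2],[-2,0,0,0,0.2],[-1.7,0,0,0,0.2],[0,0,0,0,0.2],[1,0,-1,0,0.2],[1,0,-4,0,0.2],[3,0,-4,0,0.2],[5,0,0,0,0.2]]'
python3 -m handwheel '[[5,0,0,0,0.2],[5,0,0,0,0.2],[5,0,0,0,0.2],[4,1.5,0,0,0.2],[1,2,0,0,0.2],[0,0,0,10,0.2],[0,0,0,9.5,0.2],[0,0,0,0,0.2]]'
python3 -c "
from h import *
to((.438,-.058,.16),(.438,-.058,.077))
im=cams.capture('scene');cv2.imwrite('pics/s6.png',im[150:390,140:460,::-1].repeat(2,0).repeat(2,1))"
```

```text
time_s: 12.6
tcp_pos: [0.5763, 0.1289, 0.1729]
ee_rot: [[-0.155, -0.988, 0.009], [-0.988, 0.155, 0.003], [-0.005, -0.008, -1.0]]
wrist_force: [1.4, -0.5, -0.9]
gripper_width: 0.2
time_s: 13.6
tcp_pos: [0.508, -0.0637, 0.1689]
ee_rot: [[-0.477, -0.879, 0.001], [-0.879, 0.477, 0.0], [-0.0, -0.0, -1.0]]
wrist_force: [-0.4, -0.7, -0.1]
gripper_width: 0.202
t 13.6 p [ 0.508  -0.0637  0.1689] head -118.5 F [-0.4 -0.7 -0.1] g 0.2
[ 0.438 -0.058  0.16 ] [2.84 6.43 0.89]
[ 0.438 -0.058  0.077] [0.  0.  8.3]
```

View pics/s6.png

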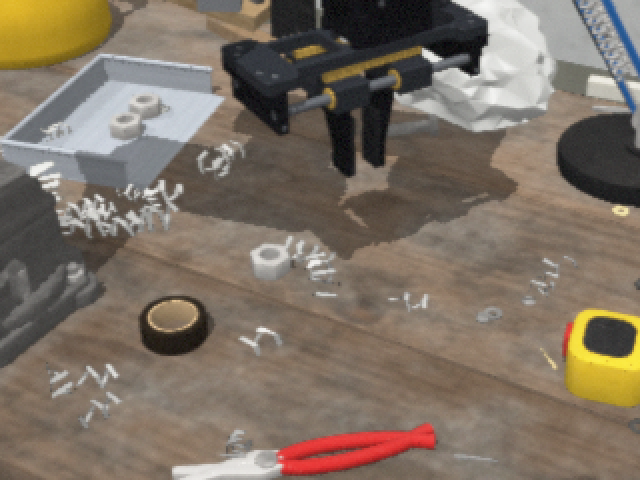

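Nuts at crop (145,103) and (126,125) are both in the pan. Now the approach behind n3.

```bash
python3 -m handwheel '[[1.5,3.2,0,0,0.2],[1.4,3.2,0,0,0.2],[0,0,3,0,0.2],[0,0,4,0,0.2],[0,0,2,0,0.2],[0,0,0,0,0.2],[0,0,0,0,0.2]]'
python3 -c "
from h import *
to((.438,-.058,.078),(.549,.142,.078))
im=cams.capture('scene');cv2.imwrite('pics/s7.png',im[150:390,140:460,::-1].repeat(2,0).repeat(2,1))"
```

```text
time_s: 14.52
tcp_pos: [0.4393, -0.0576, 0.0791]
ee_rot: [[-0.476, -0.879, 0.002], [-0.879, 0.476, 0.0], [-0.001, -0.001, -1.0]]
wrist_force: [-1.2, -0.1, -0.1]
gripper_width: 0.2
t 14.53 p [ 0.4393 -0.0576  0.0791] head -118.4 F [-1.2 -0.1 -0.1] g 0.2
[ 0.438 -0.058  0.078] [0.1 0.1 0.1]
[0.549 0.142 0.078] [-2.287e+01 -2.400e-01  2.000e-02]
```

View pics/s7.png

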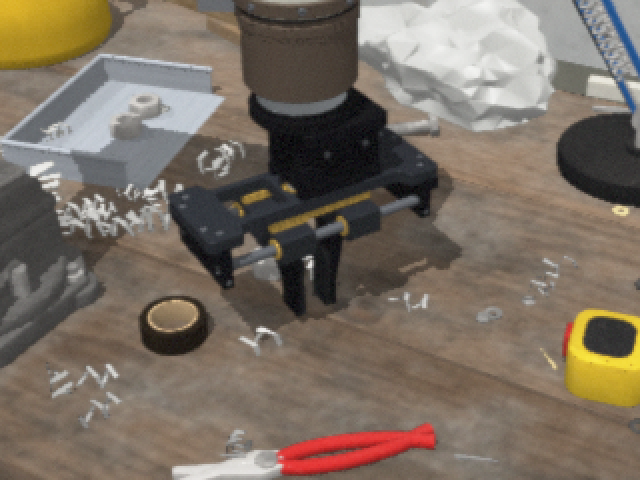

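The fingers stand behind n3. On this heading the gripper body would pass within about 8 mm of the vice, so I'll push at 48° first and straighten after that.

```bash
python3 -m handwheel '[[0,0,0,6.7,0.2],[0,0,0,6.7,0.2],[0,0.7,0.1,0,0.2],[0,0.7,0,0,0.2],[-1,0,0,0,0.2],[-1.5,0,0,0,0.2],[-1.5,0,0,0,0.2],[-1.5,0,0,0,0.2],[-1.5,0,0,0,0.2],[-1.5,0,0,0,0.2]]'
python3 -m handwheel '[[-1.5,0,0,0,0.2],[-1.5,0,0,0,0.2],[-1.5,0,0,0,0.2],[-1.5,0,0,0,0.2],[-1,0,0,0,0.2],[0,0,0,0,0.2]]'
python3 -c "
from h import *
to((.532,.07,.078))
im=cams.capture('scene');cv2.imwrite('pics/s8.png',im[150:390,140:460,::-1].repeat(2,0).repeat(2,1))"
```

```text
time_s: 15.82
tcp_pos: [0.4857, 0.0158, 0.0771]
ee_rot: [[-0.668, -0.744, -0.0], [-0.744, 0.668, -0.0], [0.0, 0.0, -1.0]]
wrist_force: [0.1, -0.8, -0.0]
gripper_width: 0.202
time_s: 16.58
tcp_pos: [0.5324, 0.0677, 0.0772]
ee_rot: [[-0.667, -0.745, 0.001], [-0.745, 0.667, 0.0], [-0.001, -0.0, -1.0]]
wrist_force: [0.1, -0.3, -0.3]
gripper_width: 0.2
t 16.57 p [0.5324 0.0677 0.0772] head -131.9 F [ 0.1 -0.3 -0.3] g 0.2
[0.532 0.07  0.078] [-0.14  0.18 -0.08]
```

View pics/s8.png

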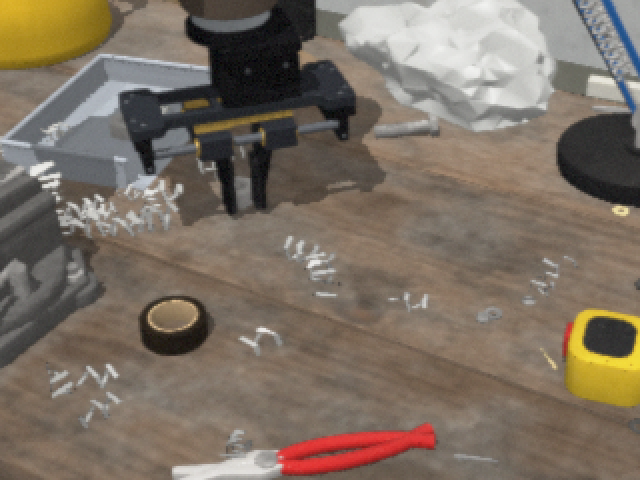

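The nut sits in the cradle at crop (242,190). Back off, straighten the tool, realign.

```bash
python3 -m handwheel '[[2,0,0,0,0.2],[2,0,0,0,0.2],[0,0,0,-8.5,0.2],[0,0,0,-8.5,0.2],[0,0,0,-8.5,0.2],[0,0,0,-8.5,0.2],[0,0,0,0,0.2]]'
python3 -c "
from h import *
to((.543,.03,.077),(.565,.215,.077))
print(ray('scene',(261,245),.008))"
```

```text
time_s: 17.5
tcp_pos: [0.504, 0.0362, 0.0774]
ee_rot: [[-0.14, -0.99, -0.001], [-0.99, 0.14, -0.0], [0.0, 0.001, -1.0]]
wrist_force: [0.3, 0.0, 0.5]
gripper_width: 0.201
t 17.5 p [0.504  0.0362 0.0774] head -98.1 F [0.3 0.  0.5] g 0.2
[0.543 0.03  0.077] [ 0.06 -3.95  0.04]
[0.565 0.215 0.077] [-18.63   0.42  -0.  ]
[0.55100574 0.08225369]
```

The ray puts n3 at (.551,.082), against (.551,.09) predicted. Pushing in.

```bash
python3 -m handwheel '[[0,-2,0,0,0.2],[0,-2,0,0,0.2],[0,0,0,0,0.2],[-1.5,0,0,0,0.2],[-1.5,0,0,0,0.2],[-1.5,0,0,0,0.2],[-1.5,0,0,0,0.2],[-1.5,0,0,0,0.2],[-2,0,0,0,0.2],[-2,0.2,0,0,0.2]]'
python3 -m handwheel '[[-2,0.2,0,0,0.2],[-2,0.2,0,0,0.2],[-2,0.2,0,0,0.2],[-2,0,0,0,0.2],[0,0,0,0,0.2],[1,0,-1,0,0.2],[1,0,-4,0,0.2],[3,0,-4,0,0.2],[5,0,0,0,0.2],[5,0,0,0,0.2]]'
python3 -m handwheel '[[5,0,0,0,0.2],[5,0,0,0,0.2],[5,0,0,0,0.2],[3,0,0,0,0.2],[0,0,0,0,0.2],[0,0,0,0,0.2]]'
python3 -c "
from h import *
to()
im=cams.capture('scene');cv2.imwrite('pics/s9.png',im[150:390,140:460,::-1].repeat(2,0).repeat(2,1))"
```

```text
time_s: 18.75
tcp_pos: [0.5588, 0.1475, 0.0773]
ee_rot: [[-0.138, -0.99, 0.0], [-0.99, 0.138, 0.0], [-0.0, -0.0, -1.0]]
wrist_force: [0.3, -0.3, -0.4]
gripper_width: 0.198
time_s: 20.0
tcp_pos: [0.5423, 0.0751, 0.1688]
ee_rot: [[-0.138, -0.99, 0.002], [-0.99, 0.138, 0.001], [-0.001, -0.002, -1.0]]
wrist_force: [-0.3, 0.2, -0.0]
gripper_width: 0.202
time_s: 20.75
tcp_pos: [0.5179, -0.1012, 0.1677]
ee_rot: [[-0.139, -0.99, 0.001], [-0.99, 0.139, 0.0], [-0.0, -0.001, -1.0]]
wrist_force: [-0.2, 0.6, -1.0]
gripper_width: 0.2
t 20.75 p [ 0.5179 -0.1012  0.1677] head -98.0 F [-0.2  0.6 -1. ] g 0.2
```

View pics/s9.png

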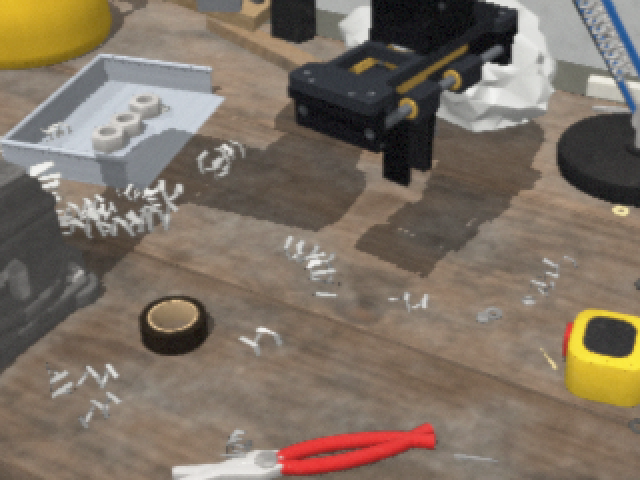

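All three nuts are in the pan, at crop (145,103), (127,121) and (109,136). The tape measure and the roll are unchanged. A numeric check, then I'll hand in.

Run:
```python
from h import *
from station import job
d=np.array([-.213,.977]);d/=np.linalg.norm(d);e=np.array([-d[1],d[0]])
ok=True
for c in((145,101),(127,119),(109,134)):
    p=ray("scene",(140+c[0]/2,150+c[1]/2),.014)-[.595,.2695];l=np.array([p@d,p@e]);print(l.round(3));ok&=-.045<l[0]<.05 and abs(l[1])<.085
a=cv2.imread("pics/s2.png").astype(int);b=cv2.imread("pics/s9.png").astype(int)
for n,(x,y,w,h) in dict(roll=(130,285,90,75),tape=(560,295,80,115)).items():print(n,abs(a-b)[y:y+h,x:x+w].mean())
print(ok)
if ok:print(job.finish_job())
```

```text
[-0.015 -0.041]
[-0.016 -0.001]
[-0.013  0.032]
roll 5.50795061728395
tape 9.69050724637681
True
the job is handed in; nothing more can be done
None
```

I pushed the three nuts one at a time with the nearly closed fingertips, over the lip and into the pan, without lifting any. The job was handed in at about 21 s of the 72 s allowed.

- **Nuts:** the last picture puts them 13–16 mm on the open side of the pan's centre line, at pan y of about -41, -1 and +32 mm. That is fully past the floor's edge, which is 65 mm from centre.
- **Forces:** wrist force readings stayed under about 2 N, read at the end of each move only. The arm finished raised and clear of everything.
- **Tape measure and roll of tape:** both look unmoved by eye. A pixel comparison with an earlier picture gave mean differences of 5.5 for the roll and 9.7 for the tape measure. I had no noise level to hold those against, so that check is not firm proof.
- **Bolt:** it was hidden by the gripper in the last picture, but it was seen unmoved just before the final push, which stayed away from it.

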